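# Hold a cast resin rod in the V-block against a spacer collar

### The arm

A 6-joint arm with a two-finger parallel gripper is mounted at the origin on the work surface. World frame = base frame: x ahead of the robot, y to its left, z up, the work surface at z = 0. Lengths are in m, angles in rad, forces in N, time in s.
With the tool pointing down it reaches from about 0.375 to 0.9 m from the base axis. Payload 3.1 kg.
Tool frame: the origin (TCP) lies at the very end of the fingers, on their centre line; the grasp point (between the pads) lies 19 mm behind it; z points along the fingers, y is the line along which they close (so a half turn about z gives the same grasp; the last joint's range is limited). The gripper opens to 87 mm and grips with 3 to 60 N. Pads are 19 mm wide; open, the fingers measure 117 mm over their backs; the gripper's body (75 mm by 190 mm) begins 51 mm behind the grasp point.
Start: joints at [1.063, 0.527, 1.433, -0, 1.181, -0.178], TCP at [0.202, 0.592, 0.191] pointing down, gripper open.
Joint ranges: [-3.08, 3.08], [-0.75, 2.2], [0.22, 2.44], [-1.43, 4.57], [0, 2.65], [-2.85, 2.85]. Speed limits (rad/s): [2.79, 2.79, 3.14, 3.14, 3.14, 3.14].

### API

Orientations are given as a unit quaternion [x, y, z, w].
In Python, from rig import robot gives the robot as it stands. The module is installed in compiled form; this text tells all that it offers.
- The arm moves only by the tool servo_tool, never from a script. Its argument "rows" is one flat list of numbers, 5 for each row, row after row: the closure, from -1 (fully open) to 1 (shut), so that 0 is half open, then the shift along the tool's x, y, z in m, then the turn about the tool's z in degrees. A call has 1 to 5 rows; each row shifts and turns the commanded pose from where the row before left it, along the tool's axes as they then stand; what a row does not reach is not made up. A row lasts 1/12 s, in which the tool goes at most 41.7 mm and 7.16 degrees, less where a joint would pass 70% of its speed; a pose out of reach is approached as far as the arm can. A call with a gripper value outside its range is refused whole. The fingers move at their own pace and stop on an object; "newtons" is the grip in N (left out, the last holds). Time passes only in rows, so rows that do not move let the fingers close. It gives the time, the measured TCP pose, the force, the opening and the grip force at its end, in the units of the state.
- robot.get_obs(): the state, without advancing time (a new reading comes with each control period).
- robot.camera(name): name is "scene" or "top"; returns a dict with "pixels" (420x560x3 uint8, red, green, blue), "intrinsics" (3x3 intrinsics, pixels), "rvec" (rotation vector, rad) and "tvec" (3), from world to camera coordinates, as OpenCV has them. Camera axes: x right, y down, z forward; pixel columns grow to the right and rows downward; lengths in m; the calibration is good to about 2 mm. A picture is of the moment at which its call begins. There is no depth.
- robot.hand_in(): hands the job in; it is judged then, once.
Trained networks look in a picture, given as the dict that the camera call returned (one of the last four; its "shot" number tells which), for a name from the list of things; names that differ only in an ending like _2 or _b are one class to them, and where a whole thing is asked for, a point or a joint stands for the part that bears it (a point fixed in the world has none). Each returns a list of dicts, best first, with "score" (0 to 1); they miss things now and then, are a little off and sometimes report something else, mostly with a low value. They report only what shows in the picture. A call takes as long as a camera call. They do not tell look-alikes from the thing itself.
- robot.spot_in(picture, query): "at" ([x, y, z] in m, in world coordinates, good to about 4 mm: the middle of the surface that is visible of it).
- robot.outline_of(picture, query): "region" (420x560 bool, what is visible of it).
- robot.place_of(picture, query): "at" ([x, y, z] in m, in world coordinates, good to about 4 mm: a listed point, or the origin of a listed thing).
The state is a dict: "time": time; "q": joint angles; "joint_velocities": joint speeds; "joint_torque": joint torques, N m; "position": TCP position; "tool_rot": TCP orientation; "ft_force": force on the tool from outside, world axes, zero at the start; "moment": the same for the moment, N m; "grip_width": finger opening in m; "grip_force": force on a finger pad.
Only numpy, scipy, OpenCV 4.12 (cv2) and the standard library are available. Lean on these libraries where they do the work, as an engineer would, in place of code of your own. Each camera call takes 0.05 s, during which the arm holds its last target. There are 200 camera calls.

### The job

Get the cured resin rod ready to be marked for cutting: first slip the brass collar over the stop pin of the V-block, right down onto its shoulder, and let go of it; then lower the teal rod into the V, do not drop it in, with one end up against the collar (a gap of a few millimetres at most). Finish while holding: keep hold of the rod and keep pushing it down firmly, with a push of about 10 N, so that it bears on both faces of the V, and do not let go at the end. Leave the jars and the cup where they are.

Things in the scene. Friction and masses are not known exactly. Their poses are not given: they have to be found in the camera images.
- vblock: Fixed V-block: plywood base plate 12 mm thick, 84 mm wide, x = -75 to +130 mm, with two aluminium 90-degree V cradles in line at x = -70 to -40 and +40 to +70 mm (open gap of 80 mm between, fingers fit round the rod there) and a vertical steel stop pin at x = +96 mm. Origin: table level under the middle of the gap; x along the V to the pin, z up. Position, yaw and side vary.
- face_left: The aluminium V faces (one on each cradle) on the +y side; frame the same as vblock. Each slopes up and outwards at 45 degrees, from the V's bottom line 32 mm above the table to an edge 53 mm above it, 21 mm from the middle plane (outer edge 25 mm).
- face_right: The mirror-image V faces on the -y side; frame the same as vblock.
- seat (a point): The point where the middle of the rod's axis lies when the rod is fully seated in the V with its end about 1 mm from the collar: 57.5 mm above the table over the V-block's origin; axes as vblock.
- pin_top (a point): Centre of the stop pin's top, 84 mm above the table. Steel pin 19 mm in diameter, last 4 mm tapering to 13 mm; it rises 42 mm from a dark round shoulder of 26 mm diameter, 42 mm above the table, on which the collar rests.
- collar: Loose brass collar, a plain tube standing on end on the table: outside diameter 40 mm, bore 22 mm, height 30 mm, about 200 g. Origin: centre of its underside; z along its axis, up. On the pin its underside is 42 mm and its top 72 mm above the table.
- rod: Loose cylinder of cured resin, teal with gold and white bands, diameter 36 mm, length 150 mm, about 180 g (mass varies), lying level in the blue rest. Origin: middle of its axis; x along its axis (both ends are alike). At the start the axis is 37.5 mm above the table.
- rest: Fixed blue rest holding the rod at the start: base plate 140 x 60 x 6 mm, two V supports 16 mm long at x = -55 and +55 mm, open between them; x along the rod. Origin: centre of its underside. Position and yaw vary; it and the V-block may change sides.
- jar_blue: Closed blue pigment jar with white cap, 52 mm diameter, 60 mm tall, a bystander. Origin: centre of its underside.
- jar_coral: Closed coral pigment jar with white cap, 52 mm diameter, 60 mm tall, a bystander. Origin: centre of its underside.
- cup: Empty white plastic cup, 60 mm across the rim, 65 mm tall, a bystander. Origin: centre of its underside.
There are look-alikes about, which are no part of the job. Several things look just like the vblock: the one meant starts farthest to the robot's left.

How it is judged:
By the outcome, as a careful person would: the job done as asked, in the order asked, and still so for the second after the job is handed in, while the arm keeps its last pose, push and grip.
It also fails if it takes over 64 s, if anything falls off the work surface, if the arm or the gripper's body presses on something with over 40 N, if the wrist force passes 120 N, or if a joint passes its speed limit or range.

## Working session

There is one attempt and no reset: what is moved stays moved. The work goes in short steps, Python scripts to look and compute and a tool call to move; the robot and the scene stay as the last step left them, time stands still between calls to the robot, and variables do not carry over. Pictures are saved under pics/ and viewed, at most 10 in all, crops included, and the job is handed in when it is done.

Besides the shell and the picture viewer there is one more tool, called after "Emit:" as name(argument=value, ...) on one line, values as JSON. servo_tool: Moves the arm, as the interface text tells. Its arguments: {"type":"object","properties":{"rows":{"type":"array","items":{"type":"number"}},"newtons":{"type":"number"}},"required":["rows"]}

```bash
mkdir -p pics; cat > h.py <<'E'
import numpy as np, cv2
from rig import robot
def proj(c,P):
    p,_=cv2.projectPoints(np.array(P,float).reshape(-1,3),np.array(c['rvec'],float),np.array(c['tvec'],float),np.array(c['intrinsics'],float),None); return p.reshape(-1,2)
def unproj(c,uv,z):
    K=np.array(c['intrinsics'],float);R=cv2.Rodrigues(np.array(c['rvec'],float))[0];t=np.array(c['tvec'],float).ravel()
    uv=np.array(uv,float).reshape(-1,2);d=(np.c_[uv,np.ones(len(uv))]@np.linalg.inv(K).T)@R;o=-R.T@t
    return o+d*((z-o[2])/d[:,2])[:,None]
def save(c,n): cv2.imwrite('pics/'+n,c['pixels'][:,:,::-1])
E
python3 - <<'E'
from h import *
np.set_printoptions(precision=4,suppress=True)
im=[]
for n in('top','scene'):
    c=robot.camera(n); im.append(c['pixels'])
    for q in('vblock','pin_top','seat','collar','rod','rest','jar_blue','jar_coral','cup'):
        for r in robot.place_of(c,q):
            print(n,q,np.round(r['at'],4),round(r['score'],2),proj(c,r['at']).round()[0])
for i,p in enumerate(im): cv2.imwrite(f'pics/a{i}.png',p[:,:,::-1])
o=robot.get_obs();print(o)
E
```

```text
top vblock [ 0.3073 -0.3175 -0.0016] 0.88 [379. 280.]
top vblock [ 0.5019 -0.1113  0.0041] 0.75 [306. 212.]
top pin_top [ 0.5277 -0.0204  0.0816] 0.66 [274. 201.]
top pin_top [ 0.3165 -0.2265  0.0847] 0.63 [352. 279.]
top seat [ 0.5044 -0.1108  0.058 ] 0.84 [307. 210.]
top collar [ 0.4916 -0.3257  0.001 ] 0.48 [381. 215.]
top collar [0.5333 0.1867 0.0004] 0.34 [204. 203.]
top rod [0.5287 0.1869 0.0345] 0.63 [201. 203.]
top rod [ 0.5293 -0.0195  0.0832] 0.36 [274. 201.]
top rest [0.5335 0.188  0.0007] 0.66 [203. 203.]
top jar_blue [ 0.7287 -0.2317 -0.0003] 0.78 [346. 135.]
top jar_blue [ 0.6562 -0.384   0.0005] 0.71 [399. 159.]
top jar_coral [ 0.655  -0.3854  0.0007] 0.74 [400. 159.]
top jar_coral [ 0.506  -0.1099  0.0041] 0.39 [306. 211.]
top cup [ 0.7414 -0.0019  0.0015] 0.71 [268. 132.]
scene vblock [ 0.307  -0.3214  0.0002] 0.67 [143. 248.]
scene vblock [ 0.5318 -0.0196  0.0831] 0.63 [283. 219.]
scene vblock [ 0.5065 -0.1143  0.0024] 0.62 [249. 253.]
scene pin_top [ 0.3188 -0.2234  0.0836] 0.62 [174. 211.]
scene pin_top [ 0.5304 -0.0195  0.0837] 0.56 [282. 219.]
scene seat [ 0.506
[... 218 characters left out ...]
1888 -0.0004] 0.77 [337. 218.]
scene jar_blue [ 0.7318 -0.2273 -0.0011] 0.67 [268. 321.]
scene jar_coral [ 0.6585 -0.3824  0.0038] 0.74 [191. 333.]
scene cup [ 0.7432 -0.0056  0.0055] 0.95 [342. 281.]
{'time': 1.0, 'q': array([ 1.0635,  0.5275,  1.4327,  0.    ,  1.1814, -0.1785]), 'joint_velocities': array([-0.0003, -0.0003,  0.0013, -0.0015, -0.001 ,  0.0017]), 'joint_torque': array([  0.0004, -44.0027, -17.699 ,   0.0634,   0.0506,  -0.    ]), 'position': array([0.2018, 0.5915, 0.1911]), 'tool_rot': array([ 0.1637,  0.9865, -0.    , -0.    ]), 'ft_force': array([-0.3081, -0.2102,  0.6215]), 'moment': array([ 0.0432,  0.0133, -0.041 ]), 'grip_force': 0.0, 'grip_width': 0.08701451247944178}
```

View pics/a0.png

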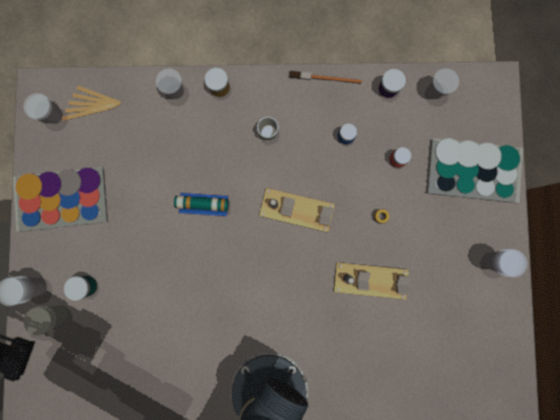

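View pics/a1.png

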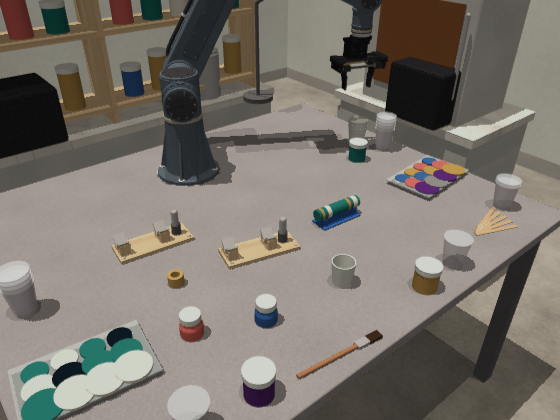

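The top view shows two V-blocks, at (298,210) and (372,282). The one at (298,210) is farther to the robot's left (+y), so it is the target, with its pin at (273,203). The collar is at (382,215), and the rod is in the blue rest at (202,204). Next I'll refine the yaws and centres from the outlines.

```bash
python3 - <<'E'
from h import *
np.set_printoptions(precision=4,suppress=True)
for n in('top','scene'):
    c=robot.camera(n)
    for q,z in(('vblock',.012),('collar',.03),('rod',.0375),('rest',.006)):
        for r in robot.outline_of(c,q):
            m=r['region'].astype(np.uint8)
            ys,xs=np.nonzero(m)
            W=unproj(c,np.c_[xs,ys],z)[:,:2]
            rect=cv2.minAreaRect((W*1000).astype(np.float32))
            w=W-W.mean(0);e,v=np.linalg.eigh(w.T@w)
            print(n,q,round(r['score'],2),len(xs),'mean',W.mean(0),'rect',np.round(rect[0],1),np.round(rect[1],1),round(rect[2],1),'pca',np.degrees(np.arctan2(v[1,1],v[0,1])).round(1))
    for q in('collar','pin_top','rod'):
        for r in robot.spot_in(c,q): print(n,'spot',q,np.array(r['at']),round(r['score'],2))
    im=c['pixels'][:,:,::-1]
    if n=='top': cr=cv2.resize(im[185:240,165:400],None,fx=3.4,fy=3.4,interpolation=cv2.INTER_CUBIC); cv2.imwrite('pics/b.png',cr)
E
```

```text
top vblock 0.85 2112 mean [ 0.5113 -0.0851] rect [511.1 -84.6] [206.7  88.1] 77.3 pca 76.4
top vblock 0.74 2255 mean [ 0.308  -0.2941] rect [ 308.2 -294.5] [212.   87.5] 84.8 pca 84.0
top collar 0.54 170 mean [ 0.4893 -0.3218] rect [ 489.3 -321.8] [42.5 36.7] 89.4 pca 83.3
top rod 0.95 723 mean [0.5306 0.1873] rect [529.9 187.2] [155.2  38.5] 85.4 pca 85.5
top rest 0.95 311 mean [0.5202 0.1792] rect [530.7 185.5] [134.  60.] 85.8 pca 93.6
top rest 0.62 2068 mean [ 0.512  -0.0849] rect [511.6 -84.4] [207.7  85.8] 75.4 pca 75.6
top spot collar [ 0.4918 -0.3211  0.0303] 0.59
top spot pin_top [ 0.5127 -0.0859  0.0112] 0.83
top spot pin_top [ 0.3136 -0.2978  0.0113] 0.58
top spot rod [0.5284 0.1839 0.0525] 0.84
scene vblock 0.83 1918 mean [ 0.3044 -0.2908] rect [ 278.5 -283.3] [219.8 174.9] 84.5 pca 95.3
scene vblock 0.31 261 mean [ 0.4881 -0.3237] rect [ 487.6 -323.3] [36.9 72.5] 68.5 pca 158.2
scene collar 0.78 290 mean [ 0.5087 -0.3317] rect [ 508.1 -331.9] [40.1 69.8] 61.5 pca 159.3
scene rod 0.81 557 mean [0.531  0.1846] rect [531.1 187.5] [181.6  54.7] 87.2 pca 89.2
scene rest 0.85 445 mean [0.5434 0.1839] rect [542.8 187.1] [155.7  60.7] 77.7 pca 83.8
scene spot collar [ 0.5039 -0.3301  0.0265] 0.77
scene spot pin_top [ 0.5286 -0.0894  0.0088] 0.88
scene spot pin_top [ 0.3247 -0.2924  0.0107] 0.63
scene spot rod [0.5426 0.1721 0.0472] 0.93
```

View pics/b.png

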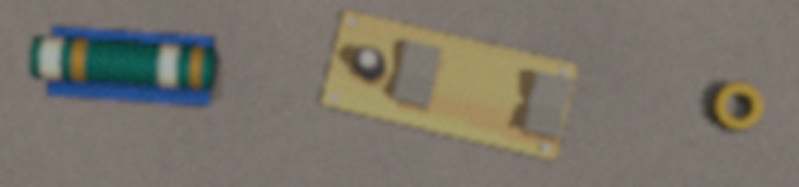

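V-block yaw ≈ 76°, with its origin at about (0.5045, -0.1115) and the pin at (0.528, -0.019). Rod yaw ≈ 85.6°. Next I turn the tool so its x-axis lies along 76°.

Emit:
servo_tool(rows=[-1,0,0,0,7.1,-1,0,0,0,7.1,-1,0,0,0,7.1,-1,0,0,0,7.1,-1,0,0,0,7.1])

```text
time: 2.22
position: [0.2018, 0.5915, 0.191]
tool_rot: [0.459, 0.888, -0.0, -0.0]
ft_force: [-0.2, -0.9, 0.9]
grip_width: 0.087
grip_force: 0.0
```

Emit:
servo_tool(rows=[-1,0,0,0,7.1,-1,0,0,0,7.1,-1,0,0,0,7.1,-1,0,0,0,7.1,-1,0,0,0,7.1])

```text
time: 2.63
position: [0.2018, 0.5915, 0.191]
tool_rot: [0.708, 0.706, -0.0, -0.0]
ft_force: [-0.3, 0.1, 0.4]
grip_width: 0.0875
grip_force: 0.0
```

Emit:
servo_tool(rows=[-1,0,0,0,7.1,-1,0,0,0,7.1,-1,-0.02,0.025,0,0,-1,-0.02,0.025,0,0,-1,-0.02,0.025,0,0])

```text
time: 3.05
position: [0.2601, 0.5145, 0.191]
tool_rot: [0.788, 0.616, 0.0, 0.0]
ft_force: [0.6, -1.2, -0.3]
grip_width: 0.0872
grip_force: 0.0
```

Emit:
servo_tool(rows=[-1,-0.02,0.026,0,0,-1,-0.02,0.026,0,0,-1,-0.02,0.026,0,0,-1,-0.02,0.026,0,0,-1,-0.02,0.026,0,0])

```text
time: 3.47
position: [0.3627, 0.3853, 0.1913]
tool_rot: [0.788, 0.615, 0.0, 0.0]
ft_force: [1.0, 0.8, 0.0]
grip_width: 0.0869
grip_force: 0.0
```

Emit:
servo_tool(rows=[-1,-0.02,0.026,0,0,-1,-0.02,0.026,0,0,-1,-0.02,0.026,0,0,-1,-0.02,0.026,0,0,-1,-0.02,0.026,0,0])

```text
time: 3.88
position: [0.4646, 0.2566, 0.1912]
tool_rot: [0.788, 0.615, 0.0, 0.0]
ft_force: [-0.5, 0.1, -0.2]
grip_width: 0.0875
grip_force: 0.0
```

Emit:
servo_tool(rows=[-1,-0.02,0.026,0,0,-1,-0.02,0.026,0,0,-1,-0.034,0.008,0,0,-1,-0.034,0.008,0,0,-1,-0.034,0.008,0,0])

```text
time: 4.3
position: [0.5032, 0.1002, 0.191]
tool_rot: [0.788, 0.615, 0.0, 0.0]
ft_force: [0.8, -0.7, -0.4]
grip_width: 0.087
grip_force: 0.0
```

Emit:
servo_tool(rows=[-1,-0.034,0.008,0,0,-1,-0.034,0.008,0,0,-1,-0.034,0.008,0,0,-1,-0.034,0.008,0,0,-1,-0.034,0.008,0,0])

```text
time: 4.72
position: [0.5004, -0.0745, 0.1913]
tool_rot: [0.788, 0.615, 0.0, 0.0]
ft_force: [0.2, -0.2, 0.4]
grip_width: 0.0872
grip_force: 0.0
```

Emit:
servo_tool(rows=[-1,-0.034,0.008,0,0,-1,-0.034,0.008,0,0,-1,-0.034,0.008,0,0,-1,-0.034,0.008,0,0,-1,-0.034,0.008,0,0])

```text
time: 5.13
position: [0.4979, -0.2493, 0.1912]
tool_rot: [0.788, 0.615, 0.0, 0.0]
ft_force: [0.5, 0.7, -0.2]
grip_width: 0.0872
grip_force: 0.0
```

Emit:
servo_tool(rows=[-1,-0.023,0.0035,0,0,-1,-0.023,0.0035,0,0,-1,-0.02,0.0035,0.03,0,-1,0,0,0.03,0,-1,0,0,0.03,0])

```text
time: 5.55
position: [0.4927, -0.3164, 0.1007]
tool_rot: [0.789, 0.614, 0.0, 0.002]
ft_force: [0.6, -0.3, -0.2]
grip_width: 0.0871
grip_force: 0.0
```

Emit:
servo_tool(rows=[-1,0,0,0,0,-1,0,0,0,0])

```text
time: 5.72
position: [0.4912, -0.3132, 0.0998]
tool_rot: [0.788, 0.615, -0.0, -0.002]
ft_force: [0.6, -0.0, 0.9]
grip_width: 0.0871
grip_force: 0.0
```

```bash
python3 - <<'E'
from h import *
o=robot.get_obs();p=np.array(o['position']);print(p)
C=np.array([.4905,-.3235])
for n in('top','scene'):
    c=robot.camera(n)
    rs=robot.place_of(c,'collar')
    for r in rs: print(n,np.round(r['at'],4),round(r['score'],2))
    a=proj(c,[C[0],C[1],.03])[0].astype(int)
    im=c['pixels'][max(a[1]-60,0):a[1]+60,max(a[0]-60,0):a[0]+60,::-1]
    cv2.imwrite(f'pics/c_{n}.png',cv2.resize(im,(400,400),interpolation=cv2.INTER_CUBIC))
cv2.imwrite('pics/c.png',np.hstack([cv2.imread(f'pics/c_{n}.png') for n in('top','scene')]))
d=C-p[:2];u=np.radians(76);print('tx,ty',d@[np.cos(u),np.sin(u)],d@[np.sin(u),-np.cos(u)])
E
```

```text
[ 0.49123786 -0.31318378  0.09980997]
scene [ 0.4925 -0.3257  0.0037] 0.7
scene [ 0.5272 -0.0202  0.0816] 0.59
tx,ty -0.010188287942875554 0.0017797765876452793
```

View pics/c.png

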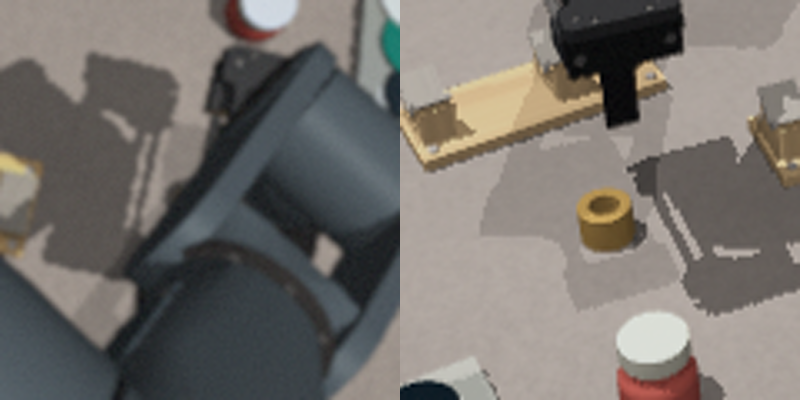

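The scene crop shows the collar at (607,220), standing clear, just below the near finger (620,100). I'll centre the gripper and descend.

Emit:
servo_tool(rows=[-1,-0.0105,0.002,0.02,0,-1,0,0,0.02,0,-1,0,0,0.02,0,-1,0,0,0.02,0,-1,0,0,0.011,0], newtons=20)

```text
time: 6.33
position: [0.492, -0.3247, 0.0099]
tool_rot: [0.788, 0.616, 0.0, 0.0]
ft_force: [-0.5, 0.3, 0.2]
grip_width: 0.0871
grip_force: 0.0
```

Emit:
servo_tool(rows=[0.3,0,0,0,0,0.3,0,0,0,0,1,0,0,0,0,1,0,0,0,0,1,0,0,0,0])

```text
time: 6.75
position: [0.4924, -0.3253, 0.0114]
tool_rot: [0.788, 0.615, 0.0, 0.001]
ft_force: [0.3, -0.1, -1.3]
grip_width: 0.0616
grip_force: 0.0
```

Emit:
servo_tool(rows=[1,0,0,0,0,1,0,0,0,0,1,0,0,0,0,1,0,0,0,0,1,0,0,0,0])

```text
time: 7.17
position: [0.4917, -0.3247, 0.0101]
tool_rot: [0.788, 0.615, -0.0, -0.0]
ft_force: [-0.5, 0.0, 0.0]
grip_width: 0.0281
grip_force: 0.0
```

```bash
python3 - <<'E'
from h import *
c=robot.camera('scene')
for q in('collar',):
    for r in robot.place_of(c,q): print(np.round(r['at'],4),round(r['score'],2),proj(c,r['at']))
o=robot.get_obs();print(o['position'],o['grip_width'],proj(c,o['position']))
a=proj(c,[.4905,-.3235,.03])[0].astype(int)
cv2.imwrite('pics/d.png',cv2.resize(c['pixels'][a[1]-60:a[1]+60,a[0]-60:a[0]+60,::-1],(500,500),interpolation=cv2.INTER_CUBIC))
E
```

```text
[ 0.4924 -0.3235  0.0045] 0.57 [[176.49126873 282.01268625]]
[ 0.49165614 -0.32466133  0.00999794] 0.02020229853868201 [[175.68031622 280.33720006]]
```

View pics/d.png

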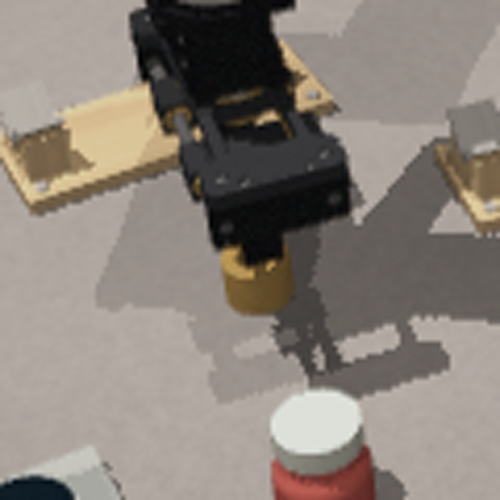

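The collar shows at (257,280), with the finger going down behind its front edge, yet the width reads 20 mm with no grip force. I'll wait a moment and look closer.

Emit:
servo_tool(rows=[1,0,0,0,0,1,0,0,0,0,1,0,0,0,0,1,0,0,0,0])

```text
time: 7.6
position: [0.4917, -0.3247, 0.01]
tool_rot: [0.788, 0.615, -0.0, -0.0]
ft_force: [0.2, -0.2, -0.2]
grip_width: 0.0014
grip_force: 0.0
```

```bash
python3 - <<'E'
from h import *
c=robot.camera('scene')
o=robot.get_obs();p=o['position'];print(p,o['grip_width'],o['grip_force'],proj(c,p))
a=np.array([176,272])
im=cv2.resize(c['pixels'][a[1]-35:a[1]+35,a[0]-35:a[0]+35,::-1],(560,560),interpolation=cv2.INTER_CUBIC)
u=np.radians(76);y=np.array([np.sin(u),-np.cos(u),0])
for s in(-.01,.01):
    for z in(0,.03,.06):
        q=(proj(c,p+y*s+[0,0,z])[0]-a+35.5)*8; cv2.circle(im,tuple(int(v) for v in q),4,(0,0,255) if s>0 else (0,255,0),-1)
cv2.imwrite('pics/e.png',im)
E
```

```text
[ 0.49170325 -0.32469728  0.01002288] 0.0006075964936401642 0.0 [[175.67580256 280.34538459]]
```

View pics/e.png

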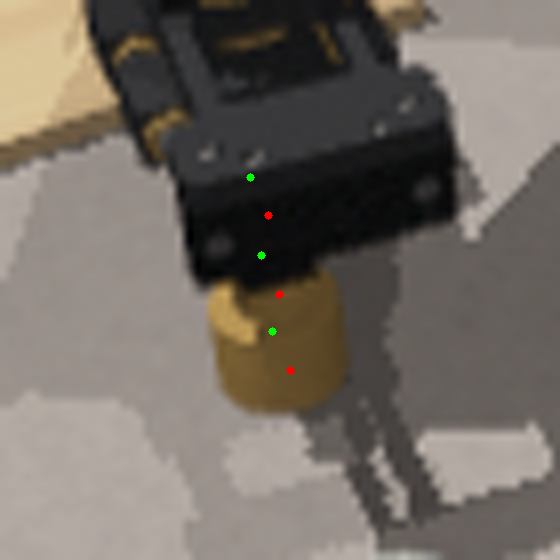

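Emit:
servo_tool(rows=[1,0,0,-0.02,0,1,0,0,-0.03,0,1,0,0,-0.03,0,1,0,0,0,0,-1,0,0,0,0])

```text
time: 8.07
position: [0.4929, -0.3258, 0.092]
tool_rot: [0.788, 0.615, 0.0, 0.002]
ft_force: [0.2, 0.5, -1.3]
grip_width: 0.0025
grip_force: 0.0
```

```bash
python3 - <<'E'
from h import *
c=robot.camera('scene')
o=robot.get_obs();p=o['position'];print(p,o['grip_width'],o['ft_force'],proj(c,p))
for q in('collar',):
    for r in robot.place_of(c,q): print(np.round(r['at'],4),round(r['score'],2),proj(c,r['at']))
    for r in robot.outline_of(c,q):
        ys,xs=np.nonzero(r['region']);print(r['score'],len(xs),xs.min(),xs.max(),ys.min(),ys.max())
for q in[(.4905,-.3235)]:
    A=np.linspace(0,2*np.pi,60);P=np.vstack([np.c_[q[0]+.02*np.cos(A),q[1]+.02*np.sin(A),A*0+z] for z in(0,.03)])
    w=proj(c,P);print('model bbox',w.min(0),w.max(0))
a=np.array([176,262])
im=cv2.resize(c['pixels'][a[1]-45:a[1]+45,a[0]-45:a[0]+45,::-1],(585,585),interpolation=cv2.INTER_CUBIC)
q=(proj(c,p)[0]-a+45.5)*6.5; cv2.circle(im,tuple(int(v) for v in q),4,(0,0,255),-1)
cv2.imwrite('pics/f.png',im)
E
```

```text
[ 0.4917739  -0.32475205  0.09051976] 0.00528358677806552 [-0.36156278  0.45481557 -0.56664364] [[172.00457958 254.23157207]]
[ 0.494  -0.3264  0.0036] 0.76 [[175.80885745 283.1229066 ]]
[ 0.7293 -0.2273 -0.0019] 0.58 [[267.21587533 320.82479755]]
0.49 270 167 184 270 288
model bbox [166.59415074 268.31799835] [184.53856393 288.48506978]
```

View pics/f.png

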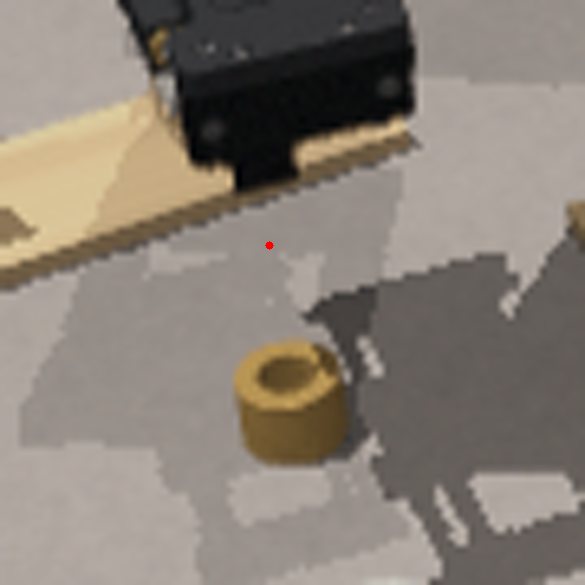

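In this picture the finger tip is at (268,188), while the reported TCP projects to (268,245). The tip is therefore really higher (or farther back) than reported, so the fingers closed above the collar. I'll quantify that using open fingers.

Emit:
servo_tool(rows=[-1,0,0,0,0,-1,0,0,0,0,-1,0,0,0,0,-1,0,0,0,0,-1,0,0,0,0])

```text
time: 8.63
position: [0.4915, -0.3246, 0.0896]
tool_rot: [0.788, 0.615, -0.0, -0.0]
ft_force: [-0.2, 0.4, 0.9]
grip_width: 0.0447
grip_force: 0.0
```

Emit:
servo_tool(rows=[-1,0,0,0,0,-1,0,0,0,0,-1,0,0,0,0,-1,0,0,0,0,-1,0,0,0,0])

```text
time: 9.05
position: [0.4917, -0.3247, 0.0901]
tool_rot: [0.788, 0.615, 0.0, 0.0]
ft_force: [0.9, 0.3, -0.3]
grip_width: 0.0776
grip_force: 0.0
```

```bash
python3 - <<'E'
from h import *
np.set_printoptions(precision=1,suppress=True)
c=robot.camera('scene')
o=robot.get_obs();p=o['position'];print(p,o['grip_width'],o['q'])
u=np.radians(76);x=np.array([np.cos(u),np.sin(u),0]);y=np.array([np.sin(u),-np.cos(u),0])
a=np.array([176,250])
im=cv2.resize(c['pixels'][a[1]-55:a[1]+55,a[0]-55:a[0]+55,::-1],(594,594),interpolation=cv2.INTER_CUBIC)
for s,col in((-.0435,(0,255,0)),(.0435,(0,0,255)),(.0585,(255,0,255))):
  for dz in(0,.03):
    q=(proj(c,p+y*s+[0,0,dz])[0]-a+55.5)*5.4; cv2.circle(im,tuple(int(v) for v in q),3,col,-1); print(s,dz,q)
cv2.imwrite('pics/g.png',im)
E
```

```text
[ 0.5 -0.3  0.1] 0.0811650660668608 [-0.8  0.6  1.6  0.   0.9 -0.5]
-0.0435 0 [252.7 269. ]
-0.0435 0.03 [244.8 214.4]
0.0435 0 [305.3 380.5]
0.0435 0.03 [297.7 324.3]
0.0585 0 [315. 401.]
0.0585 0.03 [307.5 344.6]
```

View pics/g.png

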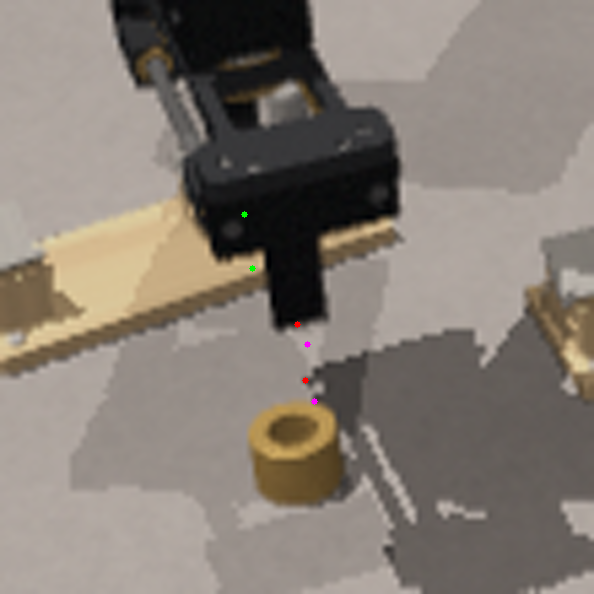

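With the fingers open, the near finger's bottom outer edge is at (300,322), while the reported pose predicts (315,401). The real tip is therefore about 40 mm higher than reported. I'll go down carefully and watch the force.

Emit:
servo_tool(rows=[-1,0,0,0.025,0,-1,0,0,0.025,0,-1,0,0,0.02,0,-1,0,0,0.01,0,-1,0,0,0,0])

```text
time: 9.52
position: [0.4903, -0.3234, 0.0078]
tool_rot: [0.788, 0.615, -0.0, -0.002]
ft_force: [-0.6, -0.0, 0.2]
grip_width: 0.0872
grip_force: 0.0
```

Emit:
servo_tool(rows=[-1,0,0,0.004,0,-1,0,0,0.004,0,-1,0,0,0.004,0,-1,0,0,0,0])

```text
time: 9.85
position: [0.4918, -0.3248, -0.0018]
tool_rot: [0.788, 0.615, 0.0, 0.0]
ft_force: [-0.6, -0.3, -0.3]
grip_width: 0.0869
grip_force: 0.0
```

Emit:
servo_tool(rows=[-1,0,0,0.004,0,-1,0,0,0.004,0,-1,0,0,0,0])

```text
time: 10.1
position: [0.4914, -0.3244, -0.0104]
tool_rot: [0.788, 0.615, -0.0, -0.0]
ft_force: [0.1, -0.1, -0.8]
grip_width: 0.0869
grip_force: 0.0
```

Reported z is below the table with no contact, which confirms the z offset. I'll keep going down to feel for the table.

Emit:
servo_tool(rows=[-1,0,0,0.005,0,-1,0,0,0.005,0,-1,0,0,0.004,0,-1,0,0,0,0])

```text
time: 10.43
position: [0.4911, -0.3241, -0.025]
tool_rot: [0.788, 0.615, -0.0, -0.001]
ft_force: [0.1, 0.1, 0.1]
grip_width: 0.0866
grip_force: 0.0
```

Emit:
servo_tool(rows=[-1,0,0,0.002,0,-1,0,0,0.002,0,-1,0,0,0,0])

```text
time: 10.68
position: [0.4916, -0.3246, -0.0283]
tool_rot: [0.788, 0.615, -0.0, -0.0]
ft_force: [-0.6, 0.6, -1.0]
grip_width: 0.0872
grip_force: 0.0
```

Emit:
servo_tool(rows=[-1,0,0,0.002,0,-1,0,0,0.002,0,-1,0,0,0,0])

```text
time: 10.93
position: [0.4919, -0.3249, -0.031]
tool_rot: [0.788, 0.615, 0.0, 0.0]
ft_force: [-0.0, 1.2, 5.6]
grip_width: 0.0871
grip_force: 2.9
```

The table is touched at reported z = -0.031, so the actual height is the reported value plus 31 mm. I'll back up 6 mm and close.

Emit:
servo_tool(rows=[-1,0,0,-0.004,0,-1,0,0,-0.003,0,1,0,0,0,0,1,0,0,0,0,1,0,0,0,0], newtons=20)

```text
time: 11.35
position: [0.4916, -0.3246, -0.025]
tool_rot: [0.788, 0.615, -0.0, -0.0]
ft_force: [-1.1, 0.0, -0.2]
grip_width: 0.0745
grip_force: 0.0
```

Emit:
servo_tool(rows=[1,0,0,0,0,1,0,0,0,0,1,0,0,0,0,1,0,0,0,0,1,0,0,0,0])

```text
time: 11.77
position: [0.4916, -0.3246, -0.025]
tool_rot: [0.788, 0.615, -0.0, -0.0]
ft_force: [-1.9, -0.0, 0.4]
grip_width: 0.0419
grip_force: 1.6
```

Emit:
servo_tool(rows=[1,0,0,0,0,1,0,0,0,0,1,0,0,0,0])

```text
time: 12.02
position: [0.4915, -0.3245, -0.0251]
tool_rot: [0.788, 0.615, -0.0, -0.0]
ft_force: [-1.4, 0.3, -0.3]
grip_width: 0.0395
grip_force: 20.0
```

```bash
python3 - <<'E'
from h import *
c=robot.camera('scene')
o=robot.get_obs();print(o['position'],o['grip_width'],o['grip_force'],o['ft_force'])
for q in('collar',):
    for r in robot.place_of(c,q): print(np.round(r['at'],4),round(r['score'],2),proj(c,r['at']))
    for r in robot.outline_of(c,q):
        ys,xs=np.nonzero(r['region']);print(r['score'],len(xs),xs.min(),xs.max(),ys.min(),ys.max())
E
```

```text
[ 0.49143919 -0.32449263 -0.02503569] 0.03943269992237544 19.999792388261994 [-0.98610506 -0.27634029 -0.77445545]
[ 0.4912 -0.3221  0.002 ] 0.61 [[176.85950496 282.30020746]]
```

Gripped: width 39.4 mm at 20 N. I'll lift and carry it above the pin.

Emit:
servo_tool(rows=[1,0,0,-0.01,0,1,0,0,-0.025,0,1,0,0,-0.025,0,1,0,0,-0.025,0,1,0,0,-0.025,0], newtons=30)

```text
time: 12.58
position: [0.4915, -0.3244, 0.0864]
tool_rot: [0.788, 0.615, 0.0, -0.0]
ft_force: [0.8, -0.3, -1.8]
grip_width: 0.0392
grip_force: 30.0
```

Emit:
servo_tool(rows=[1,0.025,-0.003,0,0,1,0.03,-0.004,0,0,1,0.03,-0.004,0,0,1,0.03,-0.004,0,0,1,0.03,-0.004,0,0])

```text
time: 13.0
position: [0.5084, -0.1781, 0.0857]
tool_rot: [0.788, 0.615, 0.0, 0.0]
ft_force: [1.3, -0.3, -2.7]
grip_width: 0.0392
grip_force: 30.0
```

Emit:
servo_tool(rows=[1,0.03,-0.004,0,0,1,0.03,-0.004,0,0,1,0.03,-0.004,0,0,1,0.03,-0.004,0,0,1,0.02,-0.002,0,0])

```text
time: 13.42
position: [0.5243, -0.0363, 0.0855]
tool_rot: [0.788, 0.616, 0.0, -0.001]
ft_force: [0.5, -0.3, -3.1]
grip_width: 0.0393
grip_force: 30.0
```

Emit:
servo_tool(rows=[1,0.015,-0.001,0,0,1,0,0,0,0,1,0,0,0,0])

```text
time: 13.67
position: [0.5276, -0.0237, 0.0855]
tool_rot: [0.788, 0.616, 0.0, 0.0]
ft_force: [0.4, -0.3, -2.7]
grip_width: 0.0393
grip_force: 30.0
```

```bash
python3 - <<'E'
from h import *
np.set_printoptions(precision=4,suppress=True)
o=robot.get_obs();p=o['position'];print(p,o['grip_width'],o['ft_force'])
for n in('scene','top'):
    c=robot.camera(n)
    for q in('pin_top','collar','vblock'):
        for r in robot.place_of(c,q): print(n,q,np.array(r['at']),round(r['score'],2))
    for r in robot.outline_of(c,'collar'):
        ys,xs=np.nonzero(r['region']);print(n,'out',round(r['score'],2),len(xs),xs.min(),xs.max(),ys.min(),ys.max())
    for z in(.09,.1,.11,.12):
        A=np.linspace(0,2*np.pi,60);P=np.vstack([np.c_[p[0]+.02*np.cos(A),p[1]+.02*np.sin(A),A*0+k] for k in(z,z+.03)]);w=proj(c,P);print(z,w.min(0),w.max(0))
    if n=='scene':
        a=proj(c,[.528,-.019,.084])[0].astype(int); im=cv2.resize(c['pixels'][a[1]-50:a[1]+50,a[0]-50:a[0]+50,::-1],(600,600),interpolation=cv2.INTER_CUBIC)
        for P in([.528,-.019,.084],[.528,-.019,.042],[p[0],p[1],p[2]+.025]):
            q=(proj(c,P)[0]-a+50.5)*6;cv2.circle(im,tuple(int(v) for v in q),3,(0,0,255),-1);print(q)
        cv2.imwrite('pics/i.png',im)
E
```

```text
[ 0.5276 -0.0237  0.0855] 0.03926139067629132 [ 0.4486 -0.3143 -2.7466]
scene pin_top [ 0.3158 -0.227   0.0833] 0.81
scene pin_top [ 0.5049 -0.113   0.0005] 0.63
scene pin_top [ 0.5321 -0.0223  0.0838] 0.57
scene collar [ 0.6576 -0.38   -0.    ] 0.67
scene collar [ 0.5316 -0.0253  0.1116] 0.53
scene vblock [ 0.505  -0.1152  0.0017] 0.91
scene vblock [ 0.3102 -0.323  -0.001 ] 0.61
scene out 0.43 122 273 281 197 213
0.09 [272.7784 203.1909] [288.1794 221.1233]
0.1 [272.7808 199.9488] [288.2479 217.9144]
0.11 [272.7832 196.6793] [288.3171 214.6778]
0.12 [272.7857 193.3817] [288.3869 211.4131]
[307.8412 304.3812]
[306.8427 382.4474]
[299.6917 257.0082]
top collar [ 0.7399 -0.0044  0.0034] 0.27
top vblock [ 0.5042 -0.1121  0.0011] 0.76
top vblock [ 0.3076 -0.3183  0.0001] 0.63
0.09 [267.2325 192.5931] [282.5471 208.5873]
0.1 [267.0647 192.1703] [282.5145 208.3112]
0.11 [266.8938 191.74  ] [282.4814 208.0304]
0.12 [266.7199 191.3021] [282.4478 207.7447]
```

View pics/i.png

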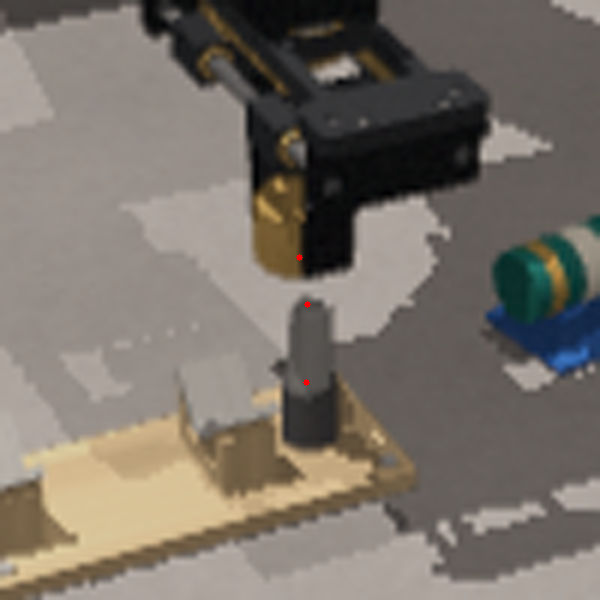

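The collar is gripped at (280,230) and hangs above the pin; the pin shaft is centred near x = 311 in the crop and the collar axis near 300. That puts the pin at about (0.528, -0.018). I'll shift about 6 mm and lower gently.

Emit:
servo_tool(rows=[1,0.006,-0.001,0,0,1,0,0,0.01,0,1,0,0,0.01,0,1,0,0,0.002,0,1,0,0,0,0])

```text
time: 14.58
position: [0.5268, -0.018, 0.0615]
tool_rot: [0.788, 0.615, -0.001, -0.001]
ft_force: [-0.5, -0.6, -2.4]
grip_width: 0.0389
grip_force: 30.0
```

Emit:
servo_tool(rows=[1,0,0,0.003,0,1,0,0,0.003,0,1,0,0,0.002,0,1,0,0,0,0])

```text
time: 14.92
position: [0.5279, -0.0184, 0.0547]
tool_rot: [0.788, 0.615, -0.0, -0.0]
ft_force: [-0.1, -0.1, -2.5]
grip_width: 0.039
grip_force: 30.0
```

Emit:
servo_tool(rows=[1,0,0,0.003,0,1,0,0,0.003,0,1,0,0,0.002,0,1,0,0,0,0])

```text
time: 15.25
position: [0.5277, -0.0183, 0.0466]
tool_rot: [0.788, 0.615, -0.0, -0.0]
ft_force: [-0.5, -0.1, -2.6]
grip_width: 0.0391
grip_force: 30.0
```

Emit:
servo_tool(rows=[1,0,0,0.003,0,1,0,0,0.003,0,1,0,0,0.002,0,1,0,0,0,0])

```text
time: 15.58
position: [0.5277, -0.0183, 0.0385]
tool_rot: [0.788, 0.615, -0.0, -0.0]
ft_force: [-0.0, 0.4, -3.4]
grip_width: 0.0391
grip_force: 30.0
```

Emit:
servo_tool(rows=[1,0,0,0.004,0,1,0,0,0.004,0,1,0,0,0.004,0,1,0,0,0,0])

```text
time: 15.92
position: [0.5277, -0.0182, 0.0262]
tool_rot: [0.788, 0.615, -0.0, -0.0]
ft_force: [-0.5, 0.9, -2.6]
grip_width: 0.0395
grip_force: 30.0
```

Emit:
servo_tool(rows=[1,0,0,0.003,0,1,0,0,0.002,0,1,0,0,0.001,0,1,0,0,0,0])

```text
time: 16.25
position: [0.5279, -0.0183, 0.0208]
tool_rot: [0.788, 0.615, -0.0, -0.0]
ft_force: [0.3, -0.1, -2.9]
grip_width: 0.0392
grip_force: 30.0
```

Emit:
servo_tool(rows=[1,0,0,0.001,0,1,0,0,0.001,0,1,0,0,0.001,0,1,0,0,0,0])

```text
time: 16.58
position: [0.528, -0.0183, 0.0179]
tool_rot: [0.788, 0.615, -0.0, -0.0]
ft_force: [-0.4, 0.2, -3.0]
grip_width: 0.0391
grip_force: 30.0
```

Emit:
servo_tool(rows=[1,0,0,0.001,0,1,0,0,0.001,0,1,0,0,0,0])

```text
time: 16.83
position: [0.5282, -0.0184, 0.0169]
tool_rot: [0.788, 0.615, 0.0, 0.0]
ft_force: [-1.4, 0.3, 3.6]
grip_width: 0.0386
grip_force: 30.0
```

Emit:
servo_tool(rows=[1,0,0,0.001,0,1,0,0,0.0005,0,1,0,0,0,0])

```text
time: 17.08
position: [0.5282, -0.0184, 0.0167]
tool_rot: [0.788, 0.615, 0.0, 0.0]
ft_force: [-3.7, -0.7, 14.2]
grip_width: 0.0387
grip_force: 30.0
```

The collar is on the shoulder: contact came exactly at the predicted height, so the 31 mm offset is confirmed. I'll release, lift straight up and go to the rod.

Emit:
servo_tool(rows=[1,0,0,-0.0015,0,-1,0,0,0,0,-1,0,0,0,0,-1,0,0,0,0,-1,0,0,0,0])

```text
time: 17.5
position: [0.5282, -0.0184, 0.0159]
tool_rot: [0.788, 0.615, 0.0, -0.0]
ft_force: [0.0, -0.3, 0.4]
grip_width: 0.0578
grip_force: 0.0
```

Emit:
servo_tool(rows=[-1,0,0,0,0,-1,0,0,0,0,-1,0,0,0,0,-1,0,0,-0.005,0,-1,0,0,-0.015,0])

```text
time: 17.92
position: [0.5265, -0.018, 0.0349]
tool_rot: [0.788, 0.615, -0.001, -0.002]
ft_force: [0.3, 0.6, 0.0]
grip_width: 0.0849
grip_force: 0.0
```

Emit:
servo_tool(rows=[-1,0,0,-0.03,0,-1,0,0,-0.035,0,-1,0.033,-0.008,0,0,-1,0.033,-0.008,0,0,-1,0.033,-0.008,0,0])

```text
time: 18.33
position: [0.5295, 0.084, 0.1024]
tool_rot: [0.789, 0.615, 0.001, 0.001]
ft_force: [-0.6, -0.1, 1.2]
grip_width: 0.0869
grip_force: 0.0
```

Emit:
servo_tool(rows=[-1,0.033,-0.008,0,0,-1,0.033,-0.008,0,0,-1,0.033,-0.008,0,0,-1,0,0,0,-4.8,-1,0,0,0,-4.8])

```text
time: 18.75
position: [0.5291, 0.1878, 0.1014]
tool_rot: [0.731, 0.682, 0.0, 0.0]
ft_force: [0.6, -1.4, 0.4]
grip_width: 0.0869
grip_force: 0.0
```

```bash
python3 - <<'E'
from h import *
np.set_printoptions(precision=4,suppress=True)
o=robot.get_obs();p=o['position'];print(p,o['tool_rot'],o['grip_width'],o['ft_force'])
for n in('scene','top'):
    c=robot.camera(n)
    for q in('collar','rod','rest'):
        for r in robot.place_of(c,q): print(n,q,np.array(r['at']),round(r['score'],2))
        for r in robot.outline_of(c,q):
            ys,xs=np.nonzero(r['region']);print(n,'out',q,round(r['score'],2),len(xs),xs.min(),xs.max(),ys.min(),ys.max())
    for C,z in(((.528,-.018),.042),):
        A=np.linspace(0,2*np.pi,60);P=np.vstack([np.c_[C[0]+.02*np.cos(A),C[1]+.02*np.sin(A),A*0+k] for k in(z,z+.03)]);w=proj(c,P);print('collar model',w.min(0),w.max(0))
E
```

```text
[0.5291 0.1878 0.1014] [0.7312 0.6822 0.0002 0.0001] 0.08688720168038985 [ 0.6096 -1.3887  0.3695]
scene collar [ 0.5305 -0.017   0.0443] 0.54
scene out collar 0.72 173 275 289 220 235
scene rod [0.5343 0.1862 0.002 ] 0.63
scene rod [0.5286 0.1806 0.0336] 0.6
scene out rod 0.57 598 313 359 195 221
scene rest [ 0.5362  0.1895 -0.0003] 0.65
scene out rest 0.76 392 316 358 208 229
collar model [274.4944 217.7076] [289.5756 235.4337]
top collar [ 0.5282 -0.0168  0.045 ] 0.67
top out collar 0.17 325 338 356 123 144
top rod [0.5285 0.1871 0.0387] 0.64
top rod [ 0.7304 -0.2327 -0.0018] 0.61
top out rod 0.59 344 201 228 197 210
top rest [ 0.5336  0.1874 -0.0006] 0.55
top out rest 0.46 207 196 228 194 215
collar model [265.9274 194.4172] [280.6731 209.7439]
```

The collar is confirmed on the pin at z≈0.044. Next I'll lower over the rod and grip it.

Emit:
servo_tool(rows=[-1,-0.001,0,0.03,0,-1,0,0,0.03,0,-1,0,0,0.025,0,-1,0,0,0.019,0,-1,0,0,0.01,0], newtons=35)

```text
time: 19.87
position: [0.5279, 0.1841, -0.0153]
tool_rot: [0.734, 0.679, -0.002, -0.001]
ft_force: [-0.4, 0.3, 0.4]
grip_width: 0.0866
grip_force: 0.0
```

Emit:
servo_tool(rows=[1,0,0,0,0,1,0,0,0,0,1,0,0,0,0,1,0,0,0,0,1,0,0,0,0])

```text
time: 20.28
position: [0.5305, 0.1846, -0.0116]
tool_rot: [0.734, 0.679, 0.001, 0.001]
ft_force: [-0.4, -0.5, 0.2]
grip_width: 0.0617
grip_force: 0.0
```

Emit:
servo_tool(rows=[1,0,0,0,0,1,0,0,0,0,1,0,0,0,0,1,0,0,0,0,1,0,0,0,0])

```text
time: 20.7
position: [0.5311, 0.1844, -0.0125]
tool_rot: [0.734, 0.679, 0.001, 0.001]
ft_force: [3.4, 0.0, 1.1]
grip_width: 0.0352
grip_force: 35.0
```

Rod gripped (35.2 mm, 35 N). I'll lift, align to 76° and carry it above the V.

Emit:
servo_tool(rows=[1,0,0,-0.01,0,1,0,0,-0.025,0,1,0,0,-0.025,0,1,0,0,-0.025,4.75,1,0,0,-0.018,4.75])

```text
time: 21.12
position: [0.5288, 0.1845, 0.0921]
tool_rot: [0.789, 0.615, -0.0, -0.0]
ft_force: [0.8, 0.1, -1.8]
grip_width: 0.0351
grip_force: 35.0
```

Emit:
servo_tool(rows=[1,0,0,0,0,1,-0.03,0.004,0,0,1,-0.03,0.005,0,0,1,-0.03,0.004,0,0,1,-0.03,0.005,0,0])

```text
time: 21.53
position: [0.5158, 0.0629, 0.089]
tool_rot: [0.787, 0.617, -0.001, -0.001]
ft_force: [-0.4, -0.5, -1.8]
grip_width: 0.0356
grip_force: 35.0
```

Emit:
servo_tool(rows=[1,-0.03,0.005,0,0,1,-0.03,0.004,0,0,1,-0.03,0.005,0,0,1,-0.03,0.005,0,0,1,-0.03,0.004,0,0])

```text
time: 21.95
position: [0.5025, -0.0884, 0.0889]
tool_rot: [0.787, 0.617, -0.001, -0.001]
ft_force: [0.9, -0.2, -1.6]
grip_width: 0.0357
grip_force: 35.0
```

Emit:
servo_tool(rows=[1,-0.03,0.005,0,0,1,0,0,0,0,1,0,0,0,0,1,0,0,0,0])

```text
time: 22.28
position: [0.5004, -0.1169, 0.0891]
tool_rot: [0.788, 0.616, -0.001, -0.002]
ft_force: [0.0, 0.7, -1.2]
grip_width: 0.0353
grip_force: 35.0
```

```bash
python3 - <<'E'
from h import *
np.set_printoptions(precision=4,suppress=True)
o=robot.get_obs();p=o['position'];r=o['tool_rot'];yaw=2*np.degrees(np.arctan2(r[1],r[0]));print(p,yaw,o['grip_width'],o['ft_force'])
u=np.radians(yaw);x=np.array([np.cos(u),np.sin(u)]);y=np.array([np.sin(u),-np.cos(u)])
T=np.array([.5031,-.1182])-p[:2];print('to target',T@x,T@y)
for n in('scene','top'):
    c=robot.camera(n)
    for q in('rod','collar'):
        for s in robot.place_of(c,q):
            a=np.array(s['at']);print(n,q,a,round(s['score'],2),'rel tcp',(a[:2]-p[:2])@x,(a[:2]-p[:2])@y)
c=robot.camera('scene')
for s in robot.outline_of(c,'rod'):
    ys,xs=np.nonzero(s['region']);print('rod',round(s['score'],2),len(xs),xs.min(),xs.max(),ys.min(),ys.max())
for k in(-.004,0,.004):
    ax=p+np.r_[x*k,.05];A=np.linspace(0,2*np.pi,60)
    P=np.vstack([ax+np.r_[x*e,0]+.018*(np.outer(np.cos(A),np.r_[y,0])+np.outer(np.sin(A),[0,0,1])) for e in(-.075,.075)])
    w=proj(c,P);print(k,w.min(0),w.max(0))
E
```

```text
[ 0.5004 -0.1169  0.0891] 76.08503023149129 0.035279004032878286 [ 0.0463  0.6952 -1.2308]
to target -0.0005826382521530266 0.0028865914725049262
scene rod [ 0.5009 -0.121   0.1413] 0.96 rel tcp -0.0038295282075112864 0.001424502002672957
scene rod [ 0.5284 -0.019   0.0451] 0.29 rel tcp 0.1017903930387609 0.0035883494860358975
scene collar [ 0.53   -0.0195  0.0469] 0.66 rel tcp 0.10168983684504618 0.005261636207403681
top collar [ 0.5288 -0.018   0.0426] 0.67 rel tcp 0.10285723938443418 0.0037361293044267194
rod 0.9 484 216 275 203 221
-0.004 [212.7327 195.6131] [273.6737 223.064 ]
0 [214.2655 195.2764] [275.1018 222.6811]
0.004 [215.7946 194.9404] [276.5267 222.2992]
```

Emit:
servo_tool(rows=[1,-0.001,0.003,0.015,0,1,0,0,0.02,0,1,0,0,0.015,0,1,0,0,0,0,1,0,0,0,0])

```text
time: 23.1
position: [0.504, -0.1191, 0.0396]
tool_rot: [0.788, 0.616, -0.0, -0.001]
ft_force: [0.2, -0.1, -1.6]
grip_width: 0.0351
grip_force: 35.0
```

Emit:
servo_tool(rows=[1,0,0,0.006,0,1,0,0,0.006,0,1,0,0,0.006,0,1,0,0,0,0,1,0,0,0,0])

```text
time: 23.52
position: [0.5043, -0.1195, 0.0218]
tool_rot: [0.788, 0.616, -0.0, -0.0]
ft_force: [0.3, -1.0, -2.3]
grip_width: 0.0348
grip_force: 35.0
```

Emit:
servo_tool(rows=[1,0,0,0.003,0,1,0,0,0.003,0,1,0,0,0,0,1,0,0,0,0])

```text
time: 23.85
position: [0.5044, -0.1195, 0.0159]
tool_rot: [0.788, 0.616, -0.0, -0.0]
ft_force: [-0.3, 0.8, -2.2]
grip_width: 0.0349
grip_force: 35.0
```

Emit:
servo_tool(rows=[1,0,-0.0015,0.003,0,1,0,0,0.002,0,1,0.002,0,0,0,1,0,0,0,0,1,0,0,0,0])

```text
time: 24.27
position: [0.5036, -0.1171, 0.011]
tool_rot: [0.788, 0.616, -0.0, -0.0]
ft_force: [-1.0, 0.3, -1.7]
grip_width: 0.0354
grip_force: 35.0
```

Emit:
servo_tool(rows=[1,0.001,0,0,0,1,0.001,0,0,0,1,0,0,0,0,1,0,0,0,0])

```text
time: 24.6
position: [0.5041, -0.1153, 0.0111]
tool_rot: [0.788, 0.616, 0.0, 0.0]
ft_force: [-0.2, 0.2, -1.5]
grip_width: 0.0354
grip_force: 35.0
```

Emit:
servo_tool(rows=[1,0.001,0,0,0,1,0.001,0,0,0,1,0,0,0,0,1,0,0,0,0])

```text
time: 24.93
position: [0.5045, -0.1133, 0.011]
tool_rot: [0.788, 0.616, -0.0, -0.0]
ft_force: [-0.4, -0.1, -1.3]
grip_width: 0.0347
grip_force: 35.0
```

Emit:
servo_tool(rows=[1,0.001,0,0,0,1,0.0005,0,0,0,1,0,0,0,0])

```text
time: 25.18
position: [0.505, -0.1122, 0.0111]
tool_rot: [0.788, 0.616, -0.0, 0.0]
ft_force: [0.5, -1.3, -2.0]
grip_width: 0.0353
grip_force: 35.0
```

Emit:
servo_tool(rows=[1,0.001,0,0,0,1,0.0005,0,0,0,1,0,0,0,0])

```text
time: 25.43
position: [0.5055, -0.1106, 0.0111]
tool_rot: [0.788, 0.616, 0.0, 0.0]
ft_force: [0.2, -2.2, -1.8]
grip_width: 0.0352
grip_force: 35.0
```

Emit:
servo_tool(rows=[1,0.0005,0,0,0,1,0.0005,0,0,0,1,0,0,0,0])

```text
time: 25.68
position: [0.5056, -0.1099, 0.0111]
tool_rot: [0.788, 0.616, -0.0, 0.0]
ft_force: [-1.0, -3.8, -0.4]
grip_width: 0.0352
grip_force: 35.0
```

The rod end touches the collar (-3.8 N along the V). I'll back off about 0.7 mm and lower onto the faces.

Emit:
servo_tool(rows=[1,-0.0007,0,0,0,1,0,0,0.001,0,1,0,0,0.001,0,1,0,0,0,0])

```text
time: 26.02
position: [0.5051, -0.1099, 0.0088]
tool_rot: [0.788, 0.616, -0.0, -0.0]
ft_force: [-0.4, -0.6, -0.7]
grip_width: 0.0354
grip_force: 35.0
```

Emit:
servo_tool(rows=[1,0,0,0.0005,0,1,0,0,0.0005,0,1,0,0,0.0005,0,1,0,0,0,0])

```text
time: 26.35
position: [0.5056, -0.1101, 0.0076]
tool_rot: [0.788, 0.616, 0.0, 0.0]
ft_force: [1.0, 0.5, -0.9]
grip_width: 0.0351
grip_force: 35.0
```

Emit:
servo_tool(rows=[1,0,0,0.0005,0,1,0,0,0,0,1,0,0,0,0])

```text
time: 26.6
position: [0.5057, -0.1101, 0.0075]
tool_rot: [0.788, 0.616, 0.0, 0.0]
ft_force: [0.5, 1.3, 3.9]
grip_width: 0.0352
grip_force: 35.0
```

Emit:
servo_tool(rows=[1,0,0,0.0005,0,1,0,0,0,0,1,0,0,0,0])

```text
time: 26.85
position: [0.5057, -0.1101, 0.0074]
tool_rot: [0.788, 0.616, 0.0, 0.0]
ft_force: [-1.0, 1.6, 7.9]
grip_width: 0.0352
grip_force: 35.0
```

Emit:
servo_tool(rows=[1,0,0,0.0004,0,1,0,0,0,0,1,0,0,0,0])

```text
time: 27.1
position: [0.5058, -0.1101, 0.0074]
tool_rot: [0.788, 0.616, 0.0, 0.001]
ft_force: [-0.8, 2.0, 10.2]
grip_width: 0.0353
grip_force: 35.0
```

The rod is seated at the expected height with a 10 N push and small side forces. I'll check stability and placement before handing in.

Emit:
servo_tool(rows=[1,0,0,0,0,1,0,0,0,0,1,0,0,0,0,1,0,0,0,0,1,0,0,0,0])

```text
time: 27.52
position: [0.5058, -0.1101, 0.0073]
tool_rot: [0.788, 0.616, 0.0, 0.001]
ft_force: [-0.9, 2.1, 11.2]
grip_width: 0.0351
grip_force: 35.0
```

```bash
python3 - <<'E'
from h import *
np.set_printoptions(precision=4,suppress=True)
o=robot.get_obs();print(o['position'],o['ft_force'],o['moment'],o['grip_force'],o['time'])
ok=False
for n in('scene','top'):
    c=robot.camera(n)
    for q in('rod','collar','seat','cup','jar_blue','jar_coral'):
        for s in robot.place_of(c,q)[:1]: print(n,q,np.array(s['at']),round(s['score'],2))
E
```

```text
[ 0.5058 -0.1101  0.0073] [-0.88    2.0593 11.1528] [ 0.2012  0.2456 -0.0692] 35.03541964106262 27.5167
scene rod [ 0.5056 -0.1129  0.0569] 0.89
scene collar [ 0.5296 -0.017   0.0467] 0.54
scene seat [ 0.308  -0.3239  0.0574] 0.94
scene cup [ 0.7411 -0.0063  0.0016] 0.88
scene jar_blue [ 0.73   -0.2289 -0.0009] 0.95
scene jar_coral [ 0.6583 -0.3816  0.0038] 0.57
top collar [ 0.5286 -0.0175  0.0423] 0.52
top seat [ 0.2992 -0.3205  0.0569] 0.92
top cup [ 0.7382 -0.0041  0.0015] 0.66
top jar_blue [ 0.7301 -0.2302 -0.0009] 0.85
top jar_coral [ 0.6569 -0.3833 -0.0019] 0.73
```

```bash
python3 -c "
from rig import robot
print(robot.hand_in())"
```

```text
the job is handed in; nothing more can be done
None
```

The job is handed in at about 27.5 s: the collar is down on the pin's shoulder and released, and the rod is lowered into the V within about 1 mm of the collar, still gripped and pushed down at about 11 N, with the jars and cup where they were.

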